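# Load the two aluminium inserts into the mould pockets

### The job

Load the sloping mould plate: take the two aluminium inserts from the blue tray one at a time and drop one gently into each of the two pockets, foot down and lying flat on the pocket floor. Do not hit or press hard on the plate, do not knock the lamp tube above it, and leave the brass insert, the spray can and the brush where they are.

Things in the scene. Friction and masses are not known exactly. Their poses are not given: they have to be found in the camera images.
- stand: Blue fixed stand carrying the mould plate. Base 170 x 240 mm. Origin: centre of its underside on the bench; x from the low front edge of the slope to the high back edge, y along the pair of pockets, z up. Two steel posts (12 mm across, 245 mm high) at x 75, y +-135 mm carry the lamp.
- mould: Steel plate 130x210x24 mm fixed on the stand, sloping 25 degrees, facing up and to the robot. Origin: centre of underside; x up the slope, y along the pair of pockets, z out of the face. 2 round pockets with black floors, 42 wide, 8 deep, side by side at x 0, y +-40 mm. 4 guide pins 18 wide, 22 high at x +-50, y +-90. The face marks if hit or pressed with more than 35 N.
- lamp: White LED tube, 25 mm across, 290 long, fixed on the stand above the plate's back. Origin: its middle; y along it. It is about 140 mm above the pocket floors and 35 mm farther back: a gripper coming straight down on a pocket strikes it, one coming square to the plate clears it. Fragile (10 N).
- tray: Blue fixed tray, 200 x 200 mm, rim 14 mm high, walls 4 mm, floor 4 mm above the bench; holds the inserts. Origin: centre of its underside; z up.
- pocket0 (a point): Centre of the floor of the mould pocket on the +y side of the plate; 8 mm below the plate's face. Axes as the mould plate: z square out of the face.
- pocket1 (a point): Centre of the floor of the mould pocket on the -y side of the plate; 8 mm below the plate's face. Axes as the mould plate: z square out of the face.
- insert_a: Bright aluminium insert, one of two alike, standing upright in the tray, 60 g: a round foot 34 mm across and 10 mm high, then a straight neck 22 mm across from 10 to 40 mm, then a cone to the tip at 48 mm. Origin: centre of the foot's underside; z up along the axis.
- insert_b: Bright aluminium insert, one of two alike, standing upright in the tray, 60 g: a round foot 34 mm across and 10 mm high, then a straight neck 22 mm across from 10 to 40 mm, then a cone to the tip at 48 mm. Origin: centre of the foot's underside; z up along the axis.
- brass_insert: Brass disc insert of another kind, 34 mm across and 34 mm high, standing in the same tray; must stay. Origin: centre of its underside.
- spray_can: Green spray can, 52 mm across, 150 mm high, standing on the bench; leave it. Origin: centre of its underside.
- brush: Brush, 180 mm long, lying on the bench near the robot; leave it. Origin: under its middle; x along it.
There are look-alikes about, which are no part of the job. Leave any red look-alike of the insert_a alone. What is shaped like the insert_b but purple is not meant.

How it is judged (in metres and radians):
At the end, for the whole second after the job is handed in: Each of the two pockets holds one aluminium insert: its foot within 8 mm of the pocket floor's centre and less than 3 mm above that floor, its axis within 0.1 rad of the pocket's; both inserts at rest (((distance between insert_a and pocket0 below 0.008 m and z of insert_a in the frame of pocket0 below 0.003 m and angle between the z axis of insert_a and the z axis of pocket0, either way round below 0.1 rad) or (distance between insert_b and pocket0 below 0.008 m and z of insert_b in the frame of pocket0 below 0.003 m and angle between the z axis of insert_b and the z axis of pocket0, either way round below 0.1 rad)) and ((distance between insert_a and pocket1 below 0.008 m and z of insert_a in the frame of pocket1 below 0.003 m and angle between the z axis of insert_a and the z axis of pocket1, either way round below 0.1 rad) or (distance between insert_b and pocket1 below 0.008 m and z of insert_b in the frame of pocket1 below 0.003 m and angle between the z axis of insert_b and the z axis of pocket1, either way round below 0.1 rad)) and linear speed of each of insert_a, insert_b below 0.02 m/s); the robot touches nothing.
It fails at once if the brass insert is moved by more than 20 mm (distance of brass_insert from where it was at the start of the episode above 0.02 m).
It fails at once if the spray can is moved by more than 30 mm (distance of spray_can from where it was at the start of the episode above 0.03 m).
It fails at once if the brush is moved by more than 30 mm (distance of brush from where it was at the start of the episode above 0.03 m).
It fails at once if the lamp is struck with more than 10 N (contact force between lamp and anything else above 10 N).
It fails at once if the mould plate is hit or pressed with more than 35 N (contact force between mould and anything else above 35 N).
It also fails if it takes over 64 s, if anything falls off the work surface, if the arm or the gripper's body presses on something with over 40 N, if the wrist force passes 120 N, or if a joint passes its speed limit or range.

### The arm

A 6-joint arm with a two-finger parallel gripper is mounted at the origin on the work surface. World frame = base frame: x ahead of the robot, y to its left, z up, the work surface at z = 0. Lengths are in m, angles in degrees, forces in N, time in s.
With the tool pointing down it reaches from about 0.3 to 0.75 m from the base axis. Payload 8.5 kg.
Tool frame: the origin (TCP) lies midway between the tips of the shut fingers; the grasp point (between the pads) lies 19 mm behind it (env.grasp_offset is the distance from the TCP to the grasp point, in m); z points along the fingers, y is the line along which they close (so a half turn about z gives the same grasp; the last joint's range is limited). The gripper opens to 85 mm and grips with 20 to 120 N. Pads are 22 mm wide; open, the fingers measure 114 mm over their backs; the gripper's body (76 mm by 85 mm) begins 54 mm behind the grasp point. The pads swing forward as they close: fully open they stand 13 mm farther back than shut.
Start: joints at [-83.784, 21.807, 74.336, -0, 83.858, -12.336], TCP at [0.175, -0.521, 0.231] pointing down, gripper open.
Joint ranges: [-178.18, 178.18], [-50.72, 133.34], [12.68, 142.11], [-81.47, 261.47], [9.98, 163.14], [-165.26, 165.26]. Speed limits (degrees/s): [136.94, 136.94, 180, 180, 180, 180].

### API

Orientations are given as a 3x3 rotation matrix whose columns are the frame's x, y, z axes.
In Python, from rig import env gives the robot as it stands.
- The arm moves only by the tool servo_tool, never from a script. Its argument "deltas" is text: rows parted by semicolons, each of 7 numbers parted by spaces: the opening, from 0 (shut) to 1 (fully open), then the shift along the tool's x, y, z in mm, then the turn, a rotation vector about the tool's x, y, z in rad. A call has 1 to 8 rows; each row shifts and turns the commanded pose from where the row before left it, along the tool's axes as they then stand; what a row does not reach is not made up. A row lasts 1/12 s, in which the tool goes at most 41.7 mm and 7.16 degrees, less where a joint would pass 70% of its speed; a pose out of reach is approached as far as the arm can. A call is refused whole if a number of a shift passes 41.7 or a number of a turn 0.125, either way. A call with a gripper value outside its range is refused whole. The fingers move at their own pace and stop on an object; "newtons" is the grip in N (left out, the last holds). Time passes only in rows, so rows that do not move let the fingers close. It gives the time, the measured TCP pose, the force, the opening and the grip force at its end, in the units of the state.
- env.observe(): the state, without advancing time (a new reading comes with each control period).
- env.get_image(name): name is "side" or "top" or "wrist"; returns a dict with "img" (420x560x3 uint8, red, green, blue), "depth" (420x560 float32, m along the optical axis (not along the pixel's ray), 0 where there is no reading), "camera_matrix" (3x3 intrinsics, pixels), "world_to_cam" (4x4, takes a point from world to camera coordinates). Camera axes: x right, y down, z forward; pixel columns grow to the right and rows downward; lengths in m; the calibration is good to about 2 mm. A picture is of the moment at which its call begins.
- env.close_job(): hands the job in; it is judged then, once.
Trained networks look in a picture, given as the dict that the camera call returned (one of the last four; its "shot" number tells which), for a name from the list of things; names that differ only in an ending like _2 or _b are one class to them, and where a whole thing is asked for, a point or a joint stands for the part that bears it (a point fixed in the world has none). Each returns a list of dicts, best first, with "conf" (0 to 1); they miss things now and then, are a little off and sometimes report something else, mostly with a low value. They report only what shows in the picture. A call takes as long as a camera call. They do not tell look-alikes from the thing itself.
- env.spot_in(name, picture): "bbox" ([centre column, centre row, width, height] in pixels, round what is visible of it).
- env.spot_point(name, picture): "uv" ([column, row] in pixels: a listed point, or the origin of a listed thing).
The state is a dict: "time_s": time; "q": joint angles; "qvel": joint speeds; "joint_efforts": joint torques, N m; "position": TCP position; "tool_rot": TCP orientation; "ft_force": force on the tool from outside, world axes, zero at the start; "wrist_torque": the same for the moment, N m; "grip_width": finger opening in m; "gripper_force": force on a finger pad.
Only numpy, scipy, OpenCV 4.12 (cv2) and the standard library are available. Lean on these libraries where they do the work, as an engineer would, in place of code of your own. Each camera call takes 0.05 s, during which the arm holds its last target. There are 200 camera calls.

## Working session

There is one attempt and no reset: what is moved stays moved. The work goes in short steps, Python scripts to look and compute and a tool call to move; the robot and the scene stay as the last step left them, time stands still between calls to the robot, and variables do not carry over. Pictures are saved under pics/ and viewed, at most 10 in all, crops included, and the job is handed in when it is done.

Besides the shell and the picture viewer there is one more tool, called after "Request:" as name(argument=value, ...) on one line, values as JSON. servo_tool: Moves the arm, as the interface text tells. Its arguments: {"type":"object","properties":{"deltas":{"type":"string"},"newtons":{"type":"number"}},"required":["deltas"]}

```bash
mkdir -p pics; ls
cat > h.py <<'E'
import numpy as np, cv2
from rig import env
def save(p,n): cv2.imwrite('pics/'+n+'.png',cv2.cvtColor(p['img'],cv2.COLOR_RGB2BGR))
def w(p,u,v,d=None):
    K=p['camera_matrix'];T=np.linalg.inv(p['world_to_cam'])
    if d is None:
        a=p['depth'][int(v)-2:int(v)+3,int(u)-2:int(u)+3]; a=a[a>0]; d=np.median(a) if a.size else np.nan
    c=np.array([(u-K[0,2])/K[0,0]*d,(v-K[1,2])/K[1,1]*d,d,1]); return (T@c)[:3]
def P(p): return p['camera_matrix']@p['world_to_cam'][:3]
def tri(p1,a,p2,b):
    x=cv2.triangulatePoints(P(p1),P(p2),np.array(a,float),np.array(b,float)).ravel(); return x[:3]/x[3]
E
python3 - <<'E'
from h import *
np.set_printoptions(precision=4,suppress=True)
for c in ['top','side']:
    p=env.get_image(c); save(p,c+'0'); print(c,p['shot'],np.linalg.inv(p['world_to_cam'])[:3,3])
    for n in ['insert_a','brass_insert','pocket0','pocket1','mould','stand','tray','lamp']:
        for r in env.spot_point(n,p)[:4]:
            print(n,np.round(r['uv'],1),round(r['conf'],2),w(p,*r['uv']))
    for r in env.spot_in('insert_a',p): print('box',np.round(r['bbox'],1),round(r['conf'],2))
E
```

```text
pics
top 1 [ 0.5048 -0.0073  1.0037]
insert_a [392.8 136.1] 0.72 [ 0.7936 -0.2794  0.0355]
insert_a [354.  207.2] 0.71 [ 0.6194 -0.1741  0.0454]
insert_a [386.2 183.4] 0.67 [ 0.68   -0.2617  0.0149]
insert_a [315.7 204.4] 0.6 [ 0.6294 -0.0833  0.0418]
brass_insert [394.9 227.9] 0.61 [ 0.5698 -0.2796  0.0036]
pocket0 [207.5 207.9] 0.67 [0.6207 0.1653 0.1049]
pocket1 [207.5 207.9] 0.67 [0.6207 0.1653 0.1049]
mould [192.2 207.4] 0.77 [0.6221 0.1985 0.1113]
stand [198.8 208.3] 0.68 [0.6201 0.1844 0.1076]
tray [376.9 203.3] 0.86 [ 0.6326 -0.2388  0.0031]
lamp [175.6 175.6] 0.66 [0.6641 0.1956 0.2589]
box [391.2 136.7   9.6  12.6] 0.66
box [390.5 181.5  18.   10.6] 0.65
box [354.  207.    9.6  11.4] 0.63
box [376.  206.9  84.7  83.3] 0.37
side 2 [ 0.2155 -1.1273  0.8369]
insert_a [393.8 296.7] 0.77 [ 0.792  -0.2841  0.0056]
insert_a [296.3 265.7] 0.76 [ 0.6143 -0.0912  0.0026]
insert_a [311.8 285.9] 0.73 [ 0.6177 -0.1907  0.0114]
insert_a [350.9 302. ] 0.68 [ 0.679  -0.282   0.0183]
brass_insert [306.3 316.5] 0.66 [ 0.5621 -0.2961  0.0197]
pocket0 [265.9 186.7] 0.95 [0.6157 0.1746 0.1001]
pocket0 [263.3 177.3] 0.66 [0.6216 0.2192 0.1082]
pocket0 [270.3 186. ] 0.53 [0.6256 0.1632 0.1066]
pocket1 [265.9 186.7] 0.95 [0.6157 0.1746 0.1001]
pocket1 [263.3 177.3] 0.66 [0.6216 0.2192 0.1082]
pocket1 [270.3 186. ] 0.53 [0.6256 0.1632 0.1066]
mould [271.8 187.4] 0.86 [0.627  0.1533 0.1068]
stand [268.8 210.7] 0.8 [0.6218 0.1678 0.0208]
tray [321.6 302.3] 0.59 [ 0.6208 -0.2463  0.0041]
lamp [278.  135.4] 0.62 [0.6541 0.178  0.2556]
box [398.6 291.6  15.3  22.3] 0.51
box [353.4 298.1  11.9  20.2] 0.48
box [302.  260.2  16.6  18.8] 0.46
```

Run:
```python
import cv2
a=cv2.imread('pics/top0.png');b=cv2.imread('pics/side0.png')
a=cv2.resize(a[100:300,130:430],(800,533),interpolation=3)
b=cv2.resize(b[120:350,210:430],(574,600),interpolation=3)
cv2.imwrite('pics/topc.png',a);cv2.imwrite('pics/sidec.png',b)
```

```text
(no output)
```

View pics/topc.png

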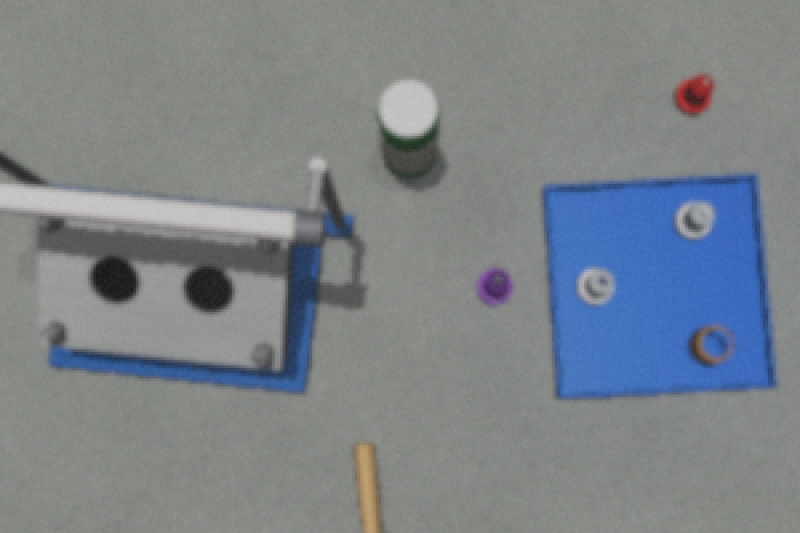

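View pics/sidec.png

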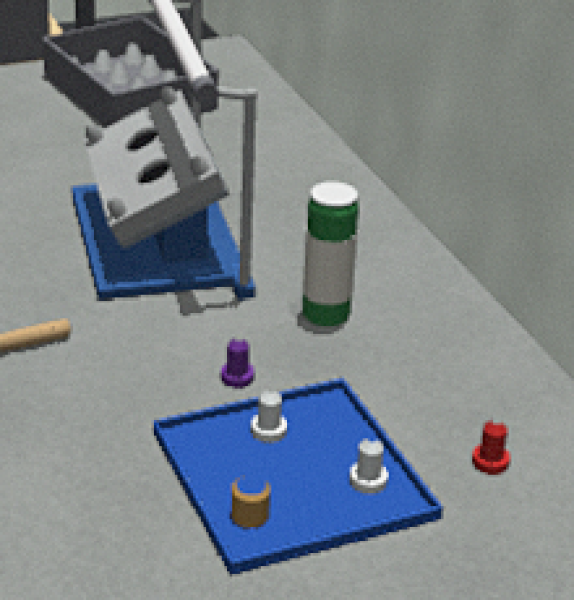

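The top crop shows two bright inserts in the tray, at full-image (353,207) and (391,182), with the brass ring at (397,229). Purple sits outside the tray at (316,207) and red at (391,136). The pockets are the dark ellipses at (173,205) and (208,208).

Run:
```python
from h import *
np.set_printoptions(precision=4,suppress=True)
t=env.get_image('top'); s=env.get_image('side')
print(t['camera_matrix'][0,0],s['camera_matrix'][0,0])
# pockets: dark blobs
def blobs(p,x0,x1,y0,y1):
    g=p['img'].max(2)[y0:y1,x0:x1]; n,l,st,c=cv2.connectedComponentsWithStats((g<55).astype(np.uint8))
    return [(c[i]+[x0,y0],st[i,4]) for i in range(1,n) if 25<st[i,4]<600]
bt=blobs(t,150,230,190,222); bs=blobs(s,240,300,150,200); print(bt,bs)
for i,(a,_) in enumerate(bt):
    for b,_ in bs: print(i,tri(t,a,s,b))
# plate plane from depth (both cams)
for p,(x0,x1,y0,y1) in ((t,(150,235,192,240)),(s,(238,300,150,220))):
    v,u=np.mgrid[y0:y1,x0:x1]; pts=np.array([w(p,a,b,p['depth'][b,a]) for a,b in zip(u.ravel(),v.ravel()) if p['depth'][b,a]>0])
    pts=pts[(abs(pts[:,0]-.605)<.075)&(abs(pts[:,1]-.185)<.1)&(pts[:,2]>.06)&(pts[:,2]<.16)]
    for k in range(15):
        c=pts.mean(0) if k==0 else q.mean(0); n=np.linalg.svd((pts if k==0 else q)-c)[2][2]; n*=np.sign(n[2])
        d=(pts-c)@n; q=pts[abs(d)<max(.02/(k+1),.0035)]
    print('plane',c,n,'tilt',np.degrees(np.arccos(n[2])),'yaw',np.degrees(np.arctan2(-n[1],-n[0])),len(q),len(pts))
# inserts
for nm,at,as_ in (('A',(353.5,207),(311,286)),('B',(390.6,182),(351,302))):
    for p,(u0,v0) in ((t,at),(s,as_)):
        v,u=np.mgrid[v0-16:v0+17,int(u0)-16:int(u0)+17]
        img=p['img'].astype(int); pts=[]
        for a,b in zip(u.ravel(),v.ravel()):
            r=img[b,a]
            if r.min()>105 and r.max()-r.min()<50: pts.append(np.r_[w(p,a,b,p['depth'][b,a]),a,b])
        pts=np.array(pts); print(nm,len(pts),pts.min(0),pts.max(0),pts.mean(0))
```

```text
403.09495756177915 528.1295008289939
[(array([172.5602, 204.1414]), np.int32(191)), (array([207.7211, 207.9474]), np.int32(190))] [(array([248.8931, 158.6289]), np.int32(159)), (array([280.2143, 154.1071]), np.int32(28)), (array([264.4737, 173.1579]), np.int32(38)), (array([268.9565, 185.6957]), np.int32(46))]
0 [0.5976 0.2315 0.1699]
0 [0.6532 0.2145 0.1809]
0 [0.6321 0.2431 0.1088]
0 [0.6461 0.2563 0.0561]
1 [0.5783 0.1509 0.2096]
1 [0.631  0.1362 0.2186]
1 [0.6094 0.1565 0.1546]
1 [0.6212 0.164  0.1078]
plane [0.608  0.1909 0.105 ] [-0.4187  0.0561  0.9064] tilt 24.988154851150753 yaw -7.62852806794279 2824 3412
plane [0.621  0.1822 0.1119] [-0.4175  0.0549  0.907 ] tilt 24.90199998422615 yaw -7.498106785652543 1115 1859
A 141 [  0.5048  -0.1925   0.0017 346.     201.    ] [  0.6389  -0.0073   1.0037 359.     214.    ] [  0.6215  -0.1733   0.0336 352.8227 207.0142]
A 170 [  0.6002  -0.1991  -0.0033 295.     270.    ] [  0.642   -0.1025   0.0539 319.     287.    ] [  0.6211  -0.1646   0.02   309.4176 276.6059]
B 155 [  0.6667  -0.2869  -0.006  374.     166.    ] [  0.7295  -0.2389   0.0509 397.     189.    ] [  0.6843  -0.2673   0.0241 389.3419 180.9226]
B 195 [  0.2155  -1.1273  -0.003  344.     286.    ] [  0.7519  -0.2127   0.8369 367.     306.    ] [  0.6973  -0.2692   0.0234 355.6513 295.3026]
```

Run:
```python
from h import *
np.set_printoptions(precision=4,suppress=True)
o=env.observe(); R=o['tool_rot']; print(R,o['time_s'],o['grip_width'],env.grasp_offset)
p=env.get_image('wrist'); T=p['world_to_cam']@np.r_[np.c_[R,o['position']],[[0,0,0,1]]]; print(np.linalg.inv(T))
print(R.T@(np.array([.60,-.23,.26])-o['position'])*1000)
```

```text
[[ 0.948   0.3181 -0.    ]
 [ 0.3181 -0.948  -0.    ]
 [-0.      0.     -1.    ]] 1.1 0.08537103496540234 0.0187
[[ 0.0008 -0.9568 -0.2908  0.0731]
 [ 1.      0.0008 -0.      0.0017]
 [ 0.0003 -0.2908  0.9568 -0.1434]
 [ 0.      0.      0.      1.    ]]
[ 495.6445 -141.0578  -28.6849]
```

Request:
servo_tool(deltas="1 34.6 -10.9 0 0 0 0;1 34.6 -10.9 0 0 0 0;1 34.6 -10.9 0 0 0 0;1 34.6 -10.9 0 0 0 0;1 34.6 -10.9 0 0 0 0;1 34.6 -10.9 0 0 0 0;1 34.6 -10.9 0 0 0 0;1 34.6 -10.9 0 0 0 0")

```text
time_s: 1.82
position: [0.4109, -0.3494, 0.2315]
tool_rot: [[0.948, 0.318, 0.0], [0.318, -0.948, -0.0], [0.0, 0.0, -1.0]]
ft_force: [0.2, -0.5, -0.6]
grip_width: 0.0852
gripper_force: 0.0
```

Request:
servo_tool(deltas="1 34.6 -10.9 4 0 0 0;1 34.6 -10.9 4 0 0 0;1 34.6 -10.9 4 0 0 0;1 34.6 -10.9 4 0 0 0;1 34.6 -10.9 4 0 0 0;1 34.6 -10.9 4 0 0 0;1 34.6 -10.9 4 0 0 0;1 34.6 -10.9 4 0 0 0")

```text
time_s: 2.48
position: [0.6456, -0.1785, 0.1991]
tool_rot: [[0.948, 0.318, -0.0], [0.318, -0.948, -0.0], [-0.0, 0.0, -1.0]]
ft_force: [-0.5, -0.8, 0.1]
grip_width: 0.0854
gripper_force: 0.0
```

Request:
servo_tool(deltas="1 0 0 0 0 0 -0.124;1 0 0 0 0 0 -0.124;1 0 0 0 0 0 -0.124;1 0 0 0 0 0 -0.124;1 0 0 0 0 0 -0.124;1 0 0 0 0 0 -0.124;1 0 0 0 0 0 -0.124;1 0 0 0 0 0 -0.124")

```text
time_s: 3.15
position: [0.6443, -0.1799, 0.1992]
tool_rot: [[0.246, 0.969, -0.0], [0.969, -0.246, 0.0], [0.0, -0.0, -1.0]]
ft_force: [-0.9, -0.4, 0.0]
grip_width: 0.0854
gripper_force: 0.0
```

Request:
servo_tool(deltas="1 0 0 0 0 0 -0.124;1 0 0 0 0 0 -0.124;0.5 0 0 0 0 0 0;0.5 0 0 0 0 0 0;0.5 0 0 0 0 0 0")

```text
time_s: 3.57
position: [0.6443, -0.1799, 0.1993]
tool_rot: [[0.011, 1.0, -0.0], [1.0, -0.011, 0.0], [0.0, -0.0, -1.0]]
ft_force: [-0.1, 0.2, 0.0]
grip_width: 0.0517
gripper_force: 0.0
```

```bash
cat >> h.py <<'E'
np.set_printoptions(precision=4,suppress=True)
from scipy.optimize import least_squares
def fitins(p,c0):
    """fit base centre (x,y) of upright insert from depth points near c0"""
    D=p['depth'];K=p['camera_matrix'];T=np.linalg.inv(p['world_to_cam'])
    v,u=np.nonzero(D>0);d=D[v,u];pts=(T@np.c_[(u-K[0,2])/K[0,0]*d,(v-K[1,2])/K[1,1]*d,d,np.ones(len(d))].T).T[:,:3]
    q=pts[(np.hypot(*(pts[:,:2]-c0).T)<.03)]
    return q
E
python3 - <<'E'
from h import *
o=env.observe(); print(o['position'],o['tool_rot'],o['grip_width'],o['q'],o['time_s'])
p=env.get_image('wrist'); save(p,'w1')
for r in env.spot_point('insert_a',p): print('pt',r['uv'],r['conf'],w(p,*r['uv']))
for r in env.spot_in('insert_a',p): print('bx',r['bbox'],r['conf'])
for c in ((.62,-.173),(.683,-.264)):
    q=fitins(p,c); 
    for lo,hi in ((-.01,.008),(.008,.02),(.02,.038),(.038,.06)):
        m=q[(q[:,2]>lo)&(q[:,2]<hi)]; print(lo,len(m),m.mean(0) if len(m) else '',(m.min(0),m.max(0)) if len(m) else '')
E
```

```text
[ 0.6443 -0.1799  0.1993] [[ 0.0106  0.9999 -0.0001]
 [ 0.9999 -0.0106  0.0001]
 [ 0.0001 -0.0001 -1.    ]] 0.05165412483345265 [-25.7176  35.311   56.102    0.0014  88.5911 -25.1075] 3.5667
pt [262.1, 71.2] 0.83 [ 0.6247 -0.0859  0.0009]
pt [330.2, 271.7] 0.71 [ 0.685  -0.2647  0.0241]
pt [444.5, 273.5] 0.58 [ 0.7982 -0.2737  0.0119]
pt [262.4, 182.1] 0.57 [ 0.6253 -0.1728  0.0484]
bx [331.1, 282.3, 31.1, 46.4] 0.77
bx [452.4, 283.5, 47.9, 49.7] 0.75
bx [264.6, 73.0, 42.9, 42.0] 0.71
bx [261.9, 182.9, 41.9, 39.7] 0.57
-0.01 2186 [ 0.6181 -0.1676  0.0048] (array([ 0.5901, -0.2028,  0.0024]), array([ 0.6499, -0.1439,  0.0079]))
0.008 512 [ 0.6255 -0.1752  0.0146] (array([ 0.6073, -0.1947,  0.0082]), array([ 0.6407, -0.143 ,  0.02  ]))
0.02 107 [ 0.6265 -0.1722  0.0293] (array([ 0.6146, -0.1804,  0.0201]), array([ 0.635 , -0.1696,  0.038 ]))
0.038 487 [ 0.6247 -0.1786  0.0477] (array([ 0.6139, -0.1906,  0.038 ]), array([ 0.6351, -0.1698,  0.0532]))
-0.01 1691 [ 0.6813 -0.2559  0.0047] (array([ 0.6534, -0.2911,  0.0025]), array([ 0.7129, -0.2341,  0.008 ]))
0.008 480 [ 0.6817 -0.2674  0.0143] (array([ 0.6667, -0.2882,  0.008 ]), array([ 0.6999, -0.2577,  0.0197]))
0.02 203 [ 0.6811 -0.2663  0.0292] (array([ 0.6723, -0.2753,  0.02  ]), array([ 0.6927, -0.2634,  0.038 ]))
0.038 429 [ 0.6824 -0.2707  0.0469] (array([ 0.6724, -0.2845,  0.0381]), array([ 0.6936, -0.2633,  0.0537]))
```

View pics/w1.png

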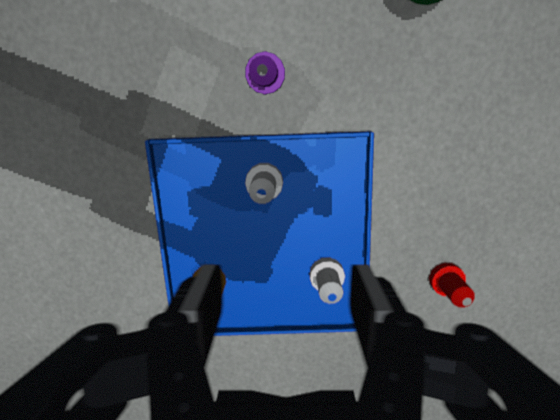

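Request:
servo_tool(deltas="0.5 0.2 -19.8 0 0 0 0;0.5 0 0 36 0 0 0;0.5 0 0 36 0 0 0;0.5 0 0 36 0 0 0;0.5 0 0 34 0 0 0;0.5 0 0 20 0 0 0;0.5 0 0 10 0 0 0;0.5 0 0 10 0 0 0", newtons=40)

```text
time_s: 4.38
position: [0.6247, -0.1797, 0.0167]
tool_rot: [[0.008, 1.0, -0.0], [1.0, -0.008, 0.0], [0.0, -0.0, -1.0]]
ft_force: [0.2, 0.6, 0.1]
grip_width: 0.0429
gripper_force: 0.0
```

Request:
servo_tool(deltas="0 0 0 0 0 0 0;0 0 0 0 0 0 0;0 0 0 0 0 0 0;0 0 0 0 0 0 0;0 0 0 0 0 0 0;0 0 0 0 0 0 0")

```text
time_s: 4.88
position: [0.6248, -0.1797, 0.0181]
tool_rot: [[0.007, 1.0, 0.001], [1.0, -0.007, -0.001], [-0.001, 0.001, -1.0]]
ft_force: [-1.0, 0.3, 3.4]
grip_width: 0.0202
gripper_force: 41.5
```

Request:
servo_tool(deltas="0 0 0 -10 0 0 0;0 0 0 -20 0 0 0;0 0 0 -35 0 0 0;0 0 0 -35 0 0 0;0 0 0 -35 0 0 0;0 0 0 -35 0 0 0;0 0 0 -35 0 0 0;0 0 0 -35 0 0 0")

```text
time_s: 5.55
position: [0.624, -0.1793, 0.2603]
tool_rot: [[0.007, 1.0, 0.001], [1.0, -0.007, -0.0], [-0.0, 0.001, -1.0]]
ft_force: [-0.6, -0.1, -0.4]
grip_width: 0.0204
gripper_force: 41.1
```

Request:
servo_tool(deltas="0 26 -18 -5 0 0 0;0 26 -18 -5 0 0 0;0 26 -18 -5 0 0 0;0 26 -18 -5 0 0 0;0 26 -18 -5 0 0 0;0 26 -18 -5 0 0 0;0 26 -18 -5 0 0 0;0 0 0 0 0 0 0")

```text
time_s: 6.22
position: [0.4971, 0.007, 0.295]
tool_rot: [[0.004, 1.0, 0.003], [1.0, -0.004, 0.0], [0.0, 0.003, -1.0]]
ft_force: [1.3, -0.1, -0.2]
grip_width: 0.0204
gripper_force: 41.1
```

```bash
cat >> h.py <<'E'
from scipy.spatial.transform import Rotation as Ro
n=np.array([-.4185,.0554,.907]); n/=np.linalg.norm(n)
hz=np.array([-n[0],-n[1],0]); hz/=np.linalg.norm(hz); s=hz-n*(hz@n); s/=np.linalg.norm(s)
Rt=np.c_[-s,np.cross(-n,-s),-n]
pk0=np.array([.632,.243,.109]); pk1=np.array([.621,.164,.108])
def go(tgt,R=Rt):
    o=env.observe(); R0=o['tool_rot']; rv=Ro.from_matrix(R0.T@R).as_rotvec()
    print('pos',o['position'],'t',o['time_s'],'grip',o['grip_width'],o['gripper_force'],'F',o['ft_force'])
    print('rotvec(tool)',rv,np.linalg.norm(rv)/.122,'shift mm in target tool axes',R.T@(tgt-o['position'])*1000)
E
python3 - <<'E'
from h import *
print(Rt); go((pk0+pk1)/2+.17*n); print(env.observe()['q'])
E
```

```text
[[-0.8988  0.1312  0.4183]
 [ 0.119   0.9914 -0.0554]
 [-0.422   0.     -0.9066]]
pos [0.4971 0.007  0.295 ] t 6.2167 grip 0.020416466788765346 41.06373007292859 F [ 1.292  -0.0633 -0.2485]
rotvec(tool) [-0.3114 -0.3553 -1.4186] 12.256091830822477 shift mm in target tool axes [-14.2146 211.8156  42.2843]
[-12.8985  14.0456  75.2504   0.0574  90.5624 -12.6934]
```

Request:
servo_tool(deltas="0 0 0 0 -0.024 -0.0273 -0.1091;0 0 0 0 -0.024 -0.0273 -0.1091;0 0 0 0 -0.024 -0.0273 -0.1091;0 0 0 0 -0.024 -0.0273 -0.1091;0 0 0 0 -0.024 -0.0273 -0.1091;0 0 0 0 -0.024 -0.0273 -0.1091;0 0 0 0 -0.024 -0.0273 -0.1091;0 0 0 0 -0.024 -0.0273 -0.1091")

```text
time_s: 6.88
position: [0.4997, 0.0032, 0.2931]
tool_rot: [[-0.734, 0.629, 0.256], [0.624, 0.773, -0.113], [-0.269, 0.077, -0.96]]
ft_force: [-0.8, 0.2, -1.3]
grip_width: 0.0204
gripper_force: 41.1
```

Request:
servo_tool(deltas="0 0 0 0 -0.024 -0.0273 -0.1091;0 0 0 0 -0.024 -0.0273 -0.1091;0 0 0 0 -0.024 -0.0273 -0.1091;0 0 0 0 -0.024 -0.0273 -0.1091;0 0 0 0 -0.024 -0.0273 -0.1091;0 0 0 0 0 0 0;0 0 0 0 0 0 0")

```text
time_s: 7.47
position: [0.4996, 0.0029, 0.2928]
tool_rot: [[-0.899, 0.139, 0.416], [0.126, 0.99, -0.058], [-0.42, 0.001, -0.908]]
ft_force: [0.5, -0.5, -0.0]
grip_width: 0.0205
gripper_force: 41.1
```

Run:
```python
from h import *
go((pk0+pk1)/2+.17*n); print(env.observe()['q'])
```

```text
pos [0.4996 0.0029 0.2928] t 7.4667 grip 0.020508638011872776 41.0592564381659 F [ 0.4926 -0.5006 -0.0477]
rotvec(tool) [-0.0026 -0.0027 -0.0074] 0.06827926720469135 shift mm in target tool axes [-12.4253 215.5503  39.1191]
[-14.8139   3.9464  92.0933   3.3656  59.3568 -97.8979]
```

Request:
servo_tool(deltas="0 -1.5 30.7 0 0 0 0;0 -1.5 30.7 0 0 0 0;0 -1.5 30.7 0 0 0 0;0 -1.5 30.7 0 0 0 0;0 -1.5 30.7 0 0 0 0;0 -1.5 30.7 9 0 0 0;0 -1.5 30.7 30 -0.0026 -0.0027 -0.0074;0 0 0 0 0 0 0")

```text
time_s: 8.13
position: [0.5544, 0.2156, 0.2571]
tool_rot: [[-0.902, 0.127, 0.413], [0.115, 0.992, -0.054], [-0.416, -0.001, -0.909]]
ft_force: [-1.6, -0.0, -1.6]
grip_width: 0.0202
gripper_force: 41.1
```

```bash
cat > pk.py <<'E'
from h import *
def pockets(p):
    D=p['depth'];K=p['camera_matrix'];T=np.linalg.inv(p['world_to_cam'])
    v,u=np.nonzero(D>0);d=D[v,u];pts=(T@np.c_[(u-K[0,2])/K[0,0]*d,(v-K[1,2])/K[1,1]*d,d,np.ones(len(d))].T).T[:,:3]
    g=p['img'].max(2)[v,u]; c=(pk0+pk1)/2
    L=(pts-c)@np.c_[s,np.cross(n,s),n]
    m=(abs(L[:,0])<.06)&(abs(L[:,1])<.1)&(abs(L[:,2]-.008)<.004); q=L[m]
    A=np.c_[q[:,0],q[:,1],np.ones(len(q))]; k=np.linalg.lstsq(A,q[:,2],rcond=None)[0]; r=abs(A@k-q[:,2])<.002; k=np.linalg.lstsq(A[r],q[r,2],rcond=None)[0]
    print('plane local slopes,offset',k,len(q))
    for y0 in (.04,-.04):
        for rr in (0,1):
            c2=np.array([0,y0]) if rr==0 else f[:2]
            a=(np.hypot(L[:,0]-c2[0],L[:,1]-c2[1])<.026)&(abs(L[:,2])<.006)
            b=a&(g<60); f=L[b]
            # depth-recessed floor points
            fl=f; f=np.r_[(fl.max(0)+fl.min(0))/2]
        ext=np.percentile(fl,[1,99],axis=0); print('pocket',y0,len(fl),'mean',fl.mean(0),'mid',ext.mean(0),'ext',ext[1]-ext[0],'world',c+np.c_[s,np.cross(n,s),n]@np.r_[ext.mean(0)[:2],np.median(fl[:,2])])
E
python3 - <<'E'
from pk import *
o=env.observe(); print(o['position'],o['tool_rot'],o['time_s'])
p=env.get_image('wrist'); save(p,'w2'); pockets(p)
for nm in('pocket0','pocket1'):
    for r in env.spot_point(nm,p): print(nm,r['uv'],r['conf'],w(p,*r['uv']))
E
```

```text
[0.5544 0.2156 0.2571] [[-0.9019  0.1273  0.4127]
 [ 0.1151  0.9919 -0.0543]
 [-0.4163 -0.0015 -0.9092]] 8.1333
plane local slopes,offset [ 0.0004 -0.      0.0052] 24698
pocket 0.04 1776 mean [-0.      0.0368 -0.0024] mid [-0.0001  0.0369 -0.001 ] ext [0.0381 0.0387 0.0064] world [0.6323 0.2399 0.1062]
pocket -0.04 1787 mean [-0.0001 -0.0448 -0.0023] mid [-0.0002 -0.0447 -0.0007] ext [0.0384 0.0386 0.0067] world [0.6214 0.1591 0.1062]
pocket0 [330.1, 189.9] 0.87 [0.63   0.2424 0.1052]
pocket0 [234.8, 190.5] 0.7 [0.6202 0.1613 0.1055]
pocket1 [330.1, 189.9] 0.87 [0.63   0.2424 0.1052]
pocket1 [234.8, 190.5] 0.7 [0.6202 0.1613 0.1055]
```

View pics/w2.png

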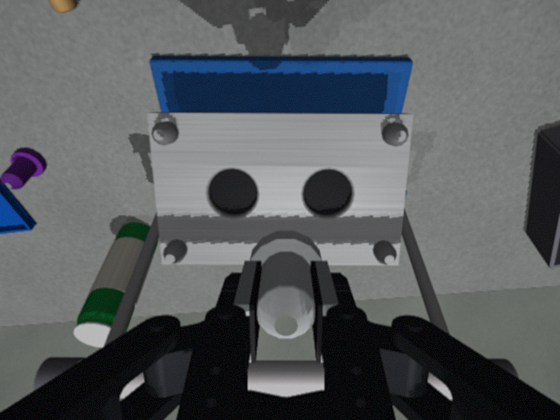

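Run:
```python
from pk import *
p=env.get_image('wrist'); pockets(p); print(env.observe()['position'])
M=np.c_[s,np.cross(n,s),n]; c=(pk0+pk1)/2
def ray(p,uv,h):  # intersect with plane local z=h
    a=w(p,*uv,.1);b=w(p,*uv,1.); la=(a-c)@M; lb=(b-c)@M; t=(h-la[2])/(lb[2]-la[2]); return la+t*(lb-la)
t=env.get_image('top'); 
for uv in ((172.56,204.14),(207.72,207.95)): print('top blob',ray(t,uv,-.003))
sd=env.get_image('side')
g=sd['img'].max(2)[150:200,235:300]
for th in (45,60,75):
    k,l,st,cc=cv2.connectedComponentsWithStats((g<th).astype(np.uint8))
    for i in range(1,k):
        if 20<st[i,4]<300: print('side',th,st[i],ray(sd,cc[i]+[235,150],-.003))
for q in (t,sd,p):
    for r in env.spot_point('pocket0',q)[:3]: print('net',q['shot'],r['conf'],ray(q,r['uv'],-.003))
```

```text
plane local slopes,offset [0.0004 0.0001 0.0052] 24496
pocket 0.04 1747 mean [ 0.0002  0.0371 -0.0024] mid [-0.      0.0371 -0.0007] ext [0.0383 0.0388 0.0068] world [0.6324 0.2401 0.1062]
pocket -0.04 1752 mean [ 0.0001 -0.0443 -0.0023] mid [ 0.     -0.0443 -0.0007] ext [0.0381 0.0387 0.0069] world [0.6217 0.1594 0.1063]
[0.5541 0.2115 0.263 ]
top blob [-0.0017  0.0412 -0.003 ]
top blob [-0.0022 -0.0391 -0.003 ]
side 45 [24 20 11  7 34] [-0.0007  0.0448 -0.003 ]
side 45 [29 33 11  7 40] [-0.0007 -0.0371 -0.003 ]
side 60 [ 39   1  20  12 105] [ 0.0814  0.0821 -0.003 ]
side 60 [24 20 12  7 43] [ 0.0008  0.0463 -0.003 ]
side 60 [28 32 12  8 52] [-0.0005 -0.0352 -0.003 ]
side 75 [24 20 12  8 50] [ 0.0006  0.0459 -0.003 ]
side 75 [28 31 13  9 59] [ 0.0001 -0.0342 -0.003 ]
side 75 [ 33  37  29  13 115] [ 0.0319 -0.1197 -0.003 ]
side 75 [ 7 44  7  6 23] [-0.0783 -0.028  -0.003 ]
net 9 0.8 [ 0.0095  0.0348 -0.003 ]
net 9 0.77 [ 0.0039 -0.0398 -0.003 ]
net 10 0.88 [-0.0034 -0.0515 -0.003 ]
net 10 0.59 [-0.0001  0.039  -0.003 ]
net 8 0.79 [-0.0032  0.0372 -0.003 ]
net 8 0.56 [-0.0026 -0.0437 -0.003 ]
```

Run:
```python
from pk import *
p=env.get_image('wrist');o=env.observe();R=o['tool_rot']
for z in (.004,-.006,-.026,-.034):
    x=P(p)@np.r_[o['position']+R@[0,0,z],1]; print(z,x[:2]/x[2],x[2])
save(p,'w3'); im=cv2.imread('pics/w3.png')[210:350,210:370]; cv2.imwrite('pics/w3c.png',cv2.resize(im,(640,560),interpolation=2))
D=p['depth']; print(p['camera_matrix'])
for v in (240,248,256,270,285,300,315,325): print(v,np.round(D[v,240:336:6],3))
```

```text
0.004 [289.9879 274.4901] 0.16273600322814794
-0.006 [290.279  285.5654] 0.153169257172661
-0.026 [290.9861 312.4589] 0.13403576506168716
-0.034 [291.3288 325.4964] 0.1263823682172976
[[373.1739   0.     285.5379]
 [  0.     373.1739 210.7417]
 [  0.       0.       1.    ]]
240 [0.33  0.331 0.331 0.331 0.162 0.158 0.157 0.158 0.157 0.157 0.158 0.161
 0.331 0.333 0.33  0.331]
248 [0.333 0.334 0.333 0.159 0.159 0.158 0.158 0.159 0.158 0.157 0.157 0.158
 0.158 0.168 0.334 0.334]
256 [0.336 0.336 0.16  0.159 0.159 0.158 0.155 0.154 0.154 0.155 0.158 0.159
 0.159 0.16  0.338 0.336]
270 [0.567 0.142 0.143 0.142 0.152 0.147 0.142 0.141 0.14  0.142 0.145 0.149
 0.    0.142 0.142 0.567]
285 [0.131 0.131 0.131 0.138 0.137 0.132 0.132 0.129 0.13  0.131 0.132 0.135
 0.143 0.131 0.132 0.133]
300 [0.122 0.121 0.121 0.131 0.129 0.129 0.127 0.127 0.127 0.127 0.128 0.129
 0.132 0.122 0.121 0.121]
315 [0.111 0.119 0.12  0.132 0.13  0.128 0.125 0.124 0.125 0.124 0.126 0.129
 0.132 0.118 0.119 0.112]
325 [0.107 0.115 0.121 0.138 0.13  0.127 1.175 1.169 1.168 1.163 0.127 0.131
 0.143 0.121 0.115 0.107]
```

View pics/w3c.png

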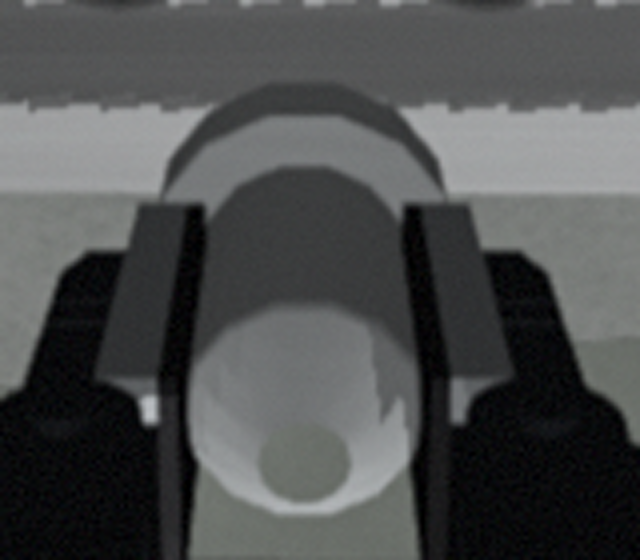

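```bash
cat >> h.py <<'E'
M=np.c_[s,np.cross(n,s),n]; c_=(pk0+pk1)/2
pk0=c_+M@[-.0008,.038,-.003]; pk1=c_+M@[-.0008,-.042,-.003]
E
python3 - <<'E'
from h import *
print(pk0,pk1); go(pk0+(.0141+.03)*n)
E
```

```text
[0.632  0.2411 0.1054] [0.6215 0.1618 0.1054]
pos [0.5539 0.2113 0.2629] t 8.6333 grip 0.020462851745278725 41.06684484402649 F [-0.2466 -0.573  -0.4802]
rotvec(tool) [0.0009 0.0013 0.0028] 0.026709720008020056 shift mm in target tool axes [ -0.2188  39.7925 129.6499]
```

Request:
servo_tool(deltas="0 0 20 0 0 0 0;0 -0.2 19.8 10 0 0 0.0028;0 0 0 30 0 0 0;0 0 0 30 0 0 0;0 0 0 30 0 0 0;0 0 0 20 0 0 0;0 0 0 9.6 0 0 0;0 0 0 0 0 0 0")

```text
time_s: 9.3
position: [0.6133, 0.2436, 0.1428]
tool_rot: [[-0.9, 0.131, 0.416], [0.118, 0.991, -0.056], [-0.419, -0.001, -0.908]]
ft_force: [-0.0, -0.1, 0.1]
grip_width: 0.0199
gripper_force: 41.1
```

Run:
```python
from h import *
p=env.get_image('wrist'); p=env.get_image('wrist'); go(pk0+.0141*n); save(p,'w4')
o=env.observe()
# where true pocket outline should be seen if estimates right (apply -1.8mm tool-y camera bias)
im=cv2.imread('pics/w4.png')
```

```text
pos [0.6136 0.2443 0.1458] t 9.4 grip 0.020656973144743514 41.066196475876495 F [ 0.699 -0.151 -0.317]
rotvec(tool) [0.0014 0.0015 0.0009] 0.01824616881324746 shift mm in target tool axes [ 0.1164 -0.7534 30.4121]
```

View pics/w4.png

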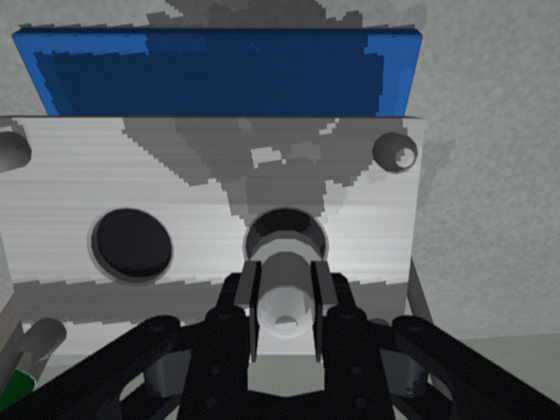

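Request:
servo_tool(deltas="0 0 -0.3 10 0 0 0;0 0 0 8 0 0 0;0 0 0 2 0 0 0;0 0 0 0 0 0 0;0 0 0 0 0 0 0")

```text
time_s: 9.82
position: [0.6217, 0.2429, 0.1266]
tool_rot: [[-0.899, 0.13, 0.419], [0.118, 0.992, -0.054], [-0.422, 0.0, -0.907]]
ft_force: [0.3, -0.1, 0.1]
grip_width: 0.0205
gripper_force: 41.1
```

Request:
servo_tool(deltas="0 0 0 2 0 0 0;0 0 0 2 0 0 0;0 0 0 0 0 0 0;0 0 0 0 0 0 0")

```text
time_s: 10.15
position: [0.6234, 0.2427, 0.1229]
tool_rot: [[-0.899, 0.13, 0.419], [0.118, 0.992, -0.054], [-0.422, 0.0, -0.907]]
ft_force: [0.2, 0.2, -0.5]
grip_width: 0.0207
gripper_force: 41.1
```

Request:
servo_tool(deltas="0 0 0 1 0 0 0;0 0 0 1 0 0 0;0 0 0 0 0 0 0;0 0 0 0 0 0 0")

```text
time_s: 10.48
position: [0.6242, 0.2426, 0.1211]
tool_rot: [[-0.899, 0.13, 0.419], [0.118, 0.992, -0.054], [-0.422, 0.0, -0.907]]
ft_force: [0.2, 0.1, -1.1]
grip_width: 0.0205
gripper_force: 41.1
```

Request:
servo_tool(deltas="0 0 0 1 0 0 0;0 0 0 1 0 0 0;0 0 0 0 0 0 0;0 0 0 0 0 0 0")

```text
time_s: 10.82
position: [0.6251, 0.2424, 0.1192]
tool_rot: [[-0.899, 0.13, 0.419], [0.118, 0.992, -0.054], [-0.422, 0.0, -0.907]]
ft_force: [-0.1, -0.5, -1.2]
grip_width: 0.0203
gripper_force: 41.1
```

Request:
servo_tool(deltas="0 0 0 1 0 0 0;0 0 0 0 0 0 0;0 0 0 0 0 0 0")

```text
time_s: 11.07
position: [0.6255, 0.2424, 0.1183]
tool_rot: [[-0.899, 0.13, 0.419], [0.118, 0.992, -0.054], [-0.422, 0.0, -0.907]]
ft_force: [-0.2, -1.2, 0.1]
grip_width: 0.0202
gripper_force: 41.1
```

Request:
servo_tool(deltas="0 0 0 0.8 0 0 0;0 0 0 0 0 0 0;0 0 0 0 0 0 0")

```text
time_s: 11.32
position: [0.6258, 0.2423, 0.1176]
tool_rot: [[-0.899, 0.13, 0.419], [0.118, 0.992, -0.054], [-0.422, 0.0, -0.907]]
ft_force: [0.7, 0.1, -1.4]
grip_width: 0.0205
gripper_force: 41.1
```

Request:
servo_tool(deltas="0 0 0 0.8 0 0 0;0 0 0 0 0 0 0;0 0 0 0 0 0 0")

```text
time_s: 11.57
position: [0.626, 0.2424, 0.1174]
tool_rot: [[-0.899, 0.129, 0.419], [0.118, 0.992, -0.054], [-0.422, 0.0, -0.906]]
ft_force: [-4.4, -0.9, 4.3]
grip_width: 0.0206
gripper_force: 41.6
```

Request:
servo_tool(deltas="0 0 0 -0.5 0 0 0;0.3 0 0 0 0 0 0;0.45 0 0 0 0 0 0;0.45 0 0 0 0 0 0;0.45 0 0 0 0 0 0;0.45 0 0 0 0 0 0")

```text
time_s: 12.07
position: [0.626, 0.2423, 0.1173]
tool_rot: [[-0.899, 0.13, 0.419], [0.118, 0.992, -0.054], [-0.422, 0.0, -0.907]]
ft_force: [0.7, 0.2, -0.3]
grip_width: 0.0384
gripper_force: 0.0
```

Request:
servo_tool(deltas="0.45 0 0 -5 0 0 0;0.45 0 0 -15 0 0 0;0.45 0 0 -25 0 0 0;0.45 0 0 -30 0 0 0;0.45 0 0 -30 0 0 0;0.45 0 0 -30 0 0 0;0.45 0 0 -30 0 0 0;0.45 0 0 0 0 0 0")

```text
time_s: 12.73
position: [0.5562, 0.2524, 0.2749]
tool_rot: [[-0.894, 0.128, 0.428], [0.118, 0.992, -0.051], [-0.431, 0.005, -0.902]]
ft_force: [0.5, 0.2, 0.2]
grip_width: 0.0385
gripper_force: 0.0
```

Run:
```python
from h import *
o=env.observe(); print(o['position'],o['time_s'],o['grip_width'],o['ft_force'])
p=env.get_image('wrist'); p=env.get_image('wrist'); save(p,'w5')
# insert local check
D=p['depth'];K=p['camera_matrix'];T=np.linalg.inv(p['world_to_cam'])
v,u=np.nonzero(D>0);d=D[v,u];pts=(T@np.c_[(u-K[0,2])/K[0,0]*d,(v-K[1,2])/K[1,1]*d,d,np.ones(len(d))].T).T[:,:3]
L=(pts-pk0)@M; q=L[np.hypot(L[:,0],L[:,1])<.025]
for lo,hi in ((-.005,.004),(.006,.013),(.015,.036),(.036,.06)):
    m=q[(q[:,2]>lo)&(q[:,2]<hi)]; print(lo,len(m),m.min(0),m.max(0),np.median(m[:,2])) if len(m) else 0
```

```text
[0.5562 0.2524 0.2749] 12.7333 0.03850452577738653 [0.5289 0.2181 0.24  ]
-0.005 521 [-0.0203 -0.0219 -0.0016] [0.0206 0.0192 0.004 ] 0.0006675498891949513
0.006 1282 [-0.0249 -0.0249  0.006 ] [0.0248 0.0248 0.013 ] 0.008592996233560855
0.015 121 [-0.013  -0.0121  0.015 ] [-0.0029  0.0095  0.0358] 0.025904620112127463
0.036 511 [-0.0131 -0.0117  0.0361] [0.0076 0.0089 0.0487] 0.04327140579824219
```

View pics/w5.png

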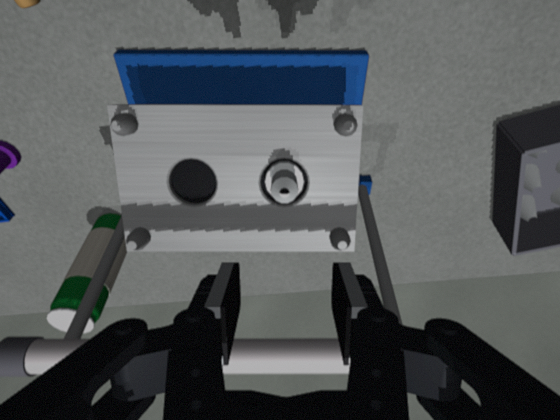

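Insert one sits flat in the +y pocket at about (285,182). The other pocket, at (192,182), is empty. Next I go for insert B.

Run:
```python
from h import *
go(np.array([.4996,.003,.293])); R1=np.array([[0,1,0],[1,0,0],[0,0,-1.]]); print(Ro.from_matrix(Rt.T@R1).as_rotvec()/13)
```

```text
pos [0.5564 0.2516 0.2692] t 12.8333 grip 0.0386426822172067 0.0 F [-0.6602  0.7011 -1.8365]
rotvec(tool) [0.0027 0.0033 0.0013] 0.03691247517138921 shift mm in target tool axes [  11.4079 -253.9159  -31.5228]
[0.0241 0.0275 0.1088]
```

Request:
servo_tool(deltas="0.5 1.5 -31.7 -10 0 0 0;0.5 1.5 -31.7 -10 0 0 0;0.5 1.5 -31.7 -11 0 0 0;0.5 1.5 -31.7 0 0 0 0;0.5 1.4 -31.7 0 0 0 0;0.5 1.4 -31.7 0 0 0 0;0.5 1.3 -31.7 0 0 0 0;0.5 1.3 -31.7 0 0 0 0")

```text
time_s: 13.5
position: [0.4999, 0.0015, 0.2893]
tool_rot: [[-0.899, 0.13, 0.417], [0.118, 0.992, -0.054], [-0.421, 0.001, -0.907]]
ft_force: [1.5, -0.4, -0.0]
grip_width: 0.0428
gripper_force: 0.0
```

Request:
servo_tool(deltas="0.5 0 0 0 0.0241 0.0275 0.1088;0.5 0 0 0 0.0241 0.0275 0.1088;0.5 0 0 0 0.0241 0.0275 0.1088;0.5 0 0 0 0.0241 0.0275 0.1088;0.5 0 0 0 0.0241 0.0275 0.1088;0.5 0 0 0 0.0241 0.0275 0.1088;0.5 0 0 0 0.0241 0.0275 0.1088;0.5 0 0 0 0.0241 0.0275 0.1088")

```text
time_s: 14.17
position: [0.5005, 0.0029, 0.2893]
tool_rot: [[-0.504, 0.851, 0.147], [0.849, 0.52, -0.097], [-0.159, 0.076, -0.984]]
ft_force: [-0.7, 0.4, 0.3]
grip_width: 0.0427
gripper_force: 0.0
```

Request:
servo_tool(deltas="0.5 0 0 0 0.0241 0.0275 0.1088;0.5 0 0 0 0.0241 0.0275 0.1088;0.5 0 0 0 0.0241 0.0275 0.1088;0.5 0 0 0 0.0241 0.0275 0.1088;0.5 0 0 0 0.0241 0.0275 0.1088;0.5 0 0 0 0 0 0;0.5 0 0 0 0 0 0")

```text
time_s: 14.75
position: [0.5008, 0.0026, 0.2893]
tool_rot: [[-0.004, 1.0, -0.001], [1.0, 0.004, 0.0], [0.0, -0.001, -1.0]]
ft_force: [0.0, -0.0, 0.1]
grip_width: 0.0428
gripper_force: 0.0
```

Run:
```python
from h import *
R1=np.array([[0,1,0],[1,0,0],[0,0,-1.]]); go(np.array([.685,-.274,.15]),R1)
```

```text
pos [0.5008 0.0026 0.2893] t 14.75 grip 0.042801803290150334 0.0 F [ 0.0303 -0.0289  0.1069]
rotvec(tool) [-0.0012 -0.0001  0.0044] 0.037748636658766155 shift mm in target tool axes [-276.5872  184.2439  139.328 ]
```

Request:
servo_tool(deltas="0.5 -34.6 16 0 0 0 0.0044;0.5 -34.6 16 0 0 0 0;0.5 -34.6 20 0 0 0 0;0.5 -34.6 20 10 0 0 0;0.5 -34.6 28 20 0 0 0;0.5 -34.6 28 20 0 0 0;0.5 -34.6 28 20 0 0 0;0.5 -34.4 28.2 20 0 0 0")

```text
time_s: 15.42
position: [0.6688, -0.2551, 0.2106]
tool_rot: [[-0.001, 1.0, -0.0], [1.0, 0.001, -0.0], [-0.0, -0.0, -1.0]]
ft_force: [0.4, -0.3, 0.5]
grip_width: 0.0428
gripper_force: 0.0
```

Run:
```python
from h import *
p=env.get_image('wrist');p=env.get_image('wrist')
R1=np.array([[0,1,0],[1,0,0],[0,0,-1.]]); go(np.array([.685,-.274,.017]),R1)
q=fitins(p,(.684,-.272))
for lo,hi in ((.008,.02),(.02,.038),(.038,.06)):
    m=q[(q[:,2]>lo)&(q[:,2]<hi)]; print(lo,len(m),m.min(0),m.max(0)) if len(m) else 0
```

```text
pos [ 0.6685 -0.2573  0.2039] t 15.5167 grip 0.04240576359186998 0.0 F [ 0.5486 -0.1414 -0.6579]
rotvec(tool) [-0.0084 -0.0039 -0.0024] 0.07804951551551391 shift mm in target tool axes [-16.6694  16.4536 186.9177]
0.008 515 [ 0.6669 -0.2902  0.008 ] [ 0.6999 -0.258   0.0199]
0.02 110 [ 0.6724 -0.2745  0.0203] [ 0.6934 -0.2636  0.0379]
0.038 472 [ 0.6724 -0.2852  0.0381] [ 0.6934 -0.2637  0.0534]
```

Request:
servo_tool(deltas="0.5 -16.6 16.4 0 -0.005 -0.003 0;0.5 0 0 30 0 0 0;0.5 0 0 30 0 0 0;0.5 0 0 30 0 0 0;0.5 0 0 0 0 0 0;0.5 0 0 0 0 0 0")

```text
time_s: 16.02
position: [0.6845, -0.27, 0.1215]
tool_rot: [[0.0, 1.0, 0.003], [1.0, -0.0, -0.002], [-0.002, 0.003, -1.0]]
ft_force: [-0.4, 0.2, 0.1]
grip_width: 0.0427
gripper_force: 0.0
```

Run:
```python
from h import *
R1=np.array([[0,1,0],[1,0,0],[0,0,-1.]]); go(np.array([.685,-.2743,.017]),R1)
```

```text
pos [ 0.6845 -0.27    0.1215] t 16.0167 grip 0.04274067326136058 0.0 F [-0.3649  0.2341  0.121 ]
rotvec(tool) [ 0.003   0.0018 -0.0002] 0.028615398592271288 shift mm in target tool axes [ -4.3472   0.5245 104.4928]
```

Request:
servo_tool(deltas="0.5 -4.3 0.5 20 0.003 0.0018 0;0.5 0 0 30 0 0 0;0.5 0 0 25 0 0 0;0.5 0 0 15 0 0 0;0.5 0 0 10 0 0 0;0.5 0 0 4.5 0 0 0;0.5 0 0 0 0 0 0;0.5 0 0 0 0 0 0")

```text
time_s: 16.68
position: [0.6865, -0.2755, 0.0194]
tool_rot: [[0.002, 1.0, 0.005], [1.0, -0.002, -0.003], [-0.003, 0.005, -1.0]]
ft_force: [0.1, -0.1, -0.1]
grip_width: 0.0428
gripper_force: 0.0
```

Request:
servo_tool(deltas="0 0 0 0 0 0 0;0 0 0 0 0 0 0;0 0 0 0 0 0 0;0 0 0 0 0 0 0;0 0 0 0 0 0 0;0 0 0 0 0 0 0", newtons=40)

```text
time_s: 17.18
position: [0.6863, -0.2755, 0.019]
tool_rot: [[0.002, 1.0, 0.004], [1.0, -0.002, -0.002], [-0.002, 0.004, -1.0]]
ft_force: [-0.7, 0.1, 7.0]
grip_width: 0.0204
gripper_force: 39.6
```

Request:
servo_tool(deltas="0 0 0 -10 0 0 0;0 0 0 -20 0 0 0;0 0 0 -35 0 0 0;0 0 0 -35 0 0 0;0 0 0 -35 0 0 0;0 0 0 -35 0 0 0;0 0 0 -35 0 0 0;0 0 0 -35 0 0 0")

```text
time_s: 17.85
position: [0.6847, -0.2746, 0.2599]
tool_rot: [[0.002, 1.0, 0.002], [1.0, -0.002, -0.001], [-0.001, 0.002, -1.0]]
ft_force: [0.0, -0.6, -0.0]
grip_width: 0.0205
gripper_force: 39.3
```

Request:
servo_tool(deltas="0 30 -23 -5 0 0 0;0 30 -23 -5 0 0 0;0 30 -23 -5 0 0 0;0 30 -23 -5 0 0 0;0 30 -23 -5 0 0 0;0 30 -23 -5 0 0 0;0 30 -23 -5 0 0 0;0 30 -23 -5 0 0 0")

```text
time_s: 18.52
position: [0.5001, -0.0331, 0.2975]
tool_rot: [[0.003, 1.0, 0.003], [1.0, -0.003, -0.001], [-0.001, 0.003, -1.0]]
ft_force: [0.5, -0.8, -0.6]
grip_width: 0.0206
gripper_force: 39.3
```

Run:
```python
from h import *
go((pk0+pk1)/2+.17*n); print(Ro.from_matrix(env.observe()['tool_rot'].T@Rt).as_rotvec()/13)
```

```text
pos [ 0.5001 -0.0331  0.2975] t 18.5167 grip 0.020600842225223837 39.345219964161515 F [ 0.4747 -0.7703 -0.5664]
rotvec(tool) [-0.3123 -0.3543 -1.4175] 12.24671670088255 shift mm in target tool axes [ -4.9165 249.147   44.1743]
[-0.024  -0.0273 -0.109 ]
```

Request:
servo_tool(deltas="0 0 0 0 -0.024 -0.0273 -0.109;0 0 0 0 -0.024 -0.0273 -0.109;0 0 0 0 -0.024 -0.0273 -0.109;0 0 0 0 -0.024 -0.0273 -0.109;0 0 0 0 -0.024 -0.0273 -0.109;0 0 0 0 -0.024 -0.0273 -0.109;0 0 0 0 -0.024 -0.0273 -0.109;0 0 0 0 -0.024 -0.0273 -0.109")

```text
time_s: 19.18
position: [0.5014, -0.0342, 0.2974]
tool_rot: [[-0.736, 0.626, 0.259], [0.621, 0.776, -0.113], [-0.271, 0.078, -0.959]]
ft_force: [0.6, -0.3, -1.3]
grip_width: 0.0203
gripper_force: 39.4
```

Request:
servo_tool(deltas="0 0 0 0 -0.024 -0.0273 -0.109;0 0 0 0 -0.024 -0.0273 -0.109;0 0 0 0 -0.024 -0.0273 -0.109;0 0 0 0 -0.024 -0.0273 -0.109;0 0 0 0 -0.024 -0.0273 -0.109;0 0 0 0 0 0 0;0 0 0 0 0 0 0")

```text
time_s: 19.77
position: [0.5013, -0.0346, 0.2972]
tool_rot: [[-0.898, 0.136, 0.418], [0.123, 0.991, -0.057], [-0.421, 0.001, -0.907]]
ft_force: [0.3, -0.5, -0.4]
grip_width: 0.0203
gripper_force: 39.4
```

Run:
```python
from h import *
go(pk1+.12*n)
```

```text
pos [ 0.5013 -0.0346  0.2972] t 19.7667 grip 0.020339940820051663 39.38206113874912 F [ 0.2704 -0.5067 -0.3618]
rotvec(tool) [-0.0014 -0.0007 -0.0043] 0.03739281455570535 shift mm in target tool axes [ -3.7487 210.5012  93.2607]
```

Request:
servo_tool(deltas="0 -0.6 35 0 0 0 0;0 -0.6 35 0 0 0 0;0 -0.6 35 0 0 0 0;0 -0.6 35 0 0 0 0;0 -0.6 35 0 -0.001 -0.0007 -0.0043;0 -0.6 35.4 10 0 0 0;0 0 0 30 0 0 0;0 0 0 30 0 0 0")

```text
time_s: 20.43
position: [0.5625, 0.1726, 0.2351]
tool_rot: [[-0.898, 0.127, 0.421], [0.115, 0.992, -0.054], [-0.425, 0.0, -0.905]]
ft_force: [1.7, 0.3, -0.7]
grip_width: 0.0204
gripper_force: 39.5
```

Request:
servo_tool(deltas="0 0 0 30 0 0 0;0 0 0 30 0 0 0;0 0 0 15 0 0 0;0 0 0 0 0 0 0;0 0 0 0 0 0 0")

```text
time_s: 20.85
position: [0.5933, 0.1659, 0.1665]
tool_rot: [[-0.899, 0.129, 0.418], [0.117, 0.992, -0.055], [-0.421, -0.001, -0.907]]
ft_force: [0.1, -0.4, -0.1]
grip_width: 0.0202
gripper_force: 39.5
```

Run:
```python
from h import *
p=env.get_image('wrist'); go(pk1+.015*n); save(p,'w6')
```

```text
pos [0.5935 0.166  0.1677] t 20.9 grip 0.020339587812023198 39.476052343379706 F [-0.5958  0.3166  0.0434]
rotvec(tool) [0.0004 0.0014 0.0025] 0.023622711850745142 shift mm in target tool axes [ 0.602  -0.5176 53.4024]
```

View pics/w6.png

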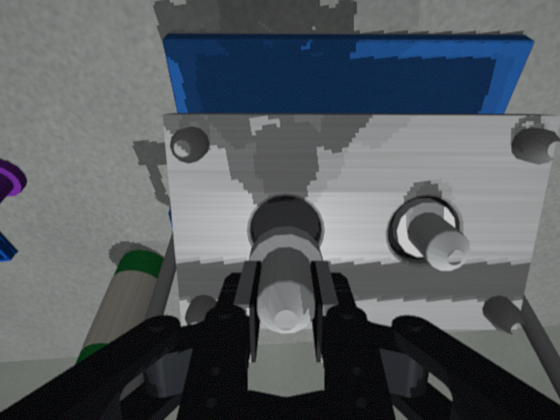

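The held insert is centred over the pocket, both at column 286, and the first insert is seated at (425,230). I lower it now.

Request:
servo_tool(deltas="0 0 -0.2 20 0 0 0;0 0 0 15 0 0 0;0 0 0 6 0 0 0;0 0 0 2 0 0 0;0 0 0 0 0 0 0;0 0 0 0 0 0 0")

```text
time_s: 21.4
position: [0.6113, 0.1634, 0.129]
tool_rot: [[-0.898, 0.127, 0.42], [0.115, 0.992, -0.055], [-0.424, -0.001, -0.906]]
ft_force: [-0.0, 0.4, -0.7]
grip_width: 0.0202
gripper_force: 39.5
```

Request:
servo_tool(deltas="0 0 0 2 0 0 0;0 0 0 2 0 0 0;0 0 0 0 0 0 0;0 0 0 0 0 0 0")

```text
time_s: 21.73
position: [0.6128, 0.163, 0.1241]
tool_rot: [[-0.899, 0.127, 0.419], [0.115, 0.992, -0.055], [-0.422, -0.001, -0.906]]
ft_force: [0.3, -0.6, -0.7]
grip_width: 0.0202
gripper_force: 39.5
```

Request:
servo_tool(deltas="0 0 0 1 0 0 0;0 0 0 1 0 0 0;0 0 0 0 0 0 0;0 0 0 0 0 0 0")

```text
time_s: 22.07
position: [0.6137, 0.1628, 0.1222]
tool_rot: [[-0.899, 0.127, 0.419], [0.115, 0.992, -0.055], [-0.422, -0.001, -0.907]]
ft_force: [0.5, 0.3, -0.8]
grip_width: 0.0204
gripper_force: 39.5
```

Run:
```python
from h import *
go(pk1+.015*n)
```

```text
pos [0.6137 0.1628 0.1222] t 22.0667 grip 0.02044652029386219 39.47255812352523 F [ 0.4821  0.2634 -0.8194]
rotvec(tool) [0.0004 0.0001 0.0041] 0.033673505862718785 shift mm in target tool axes [-0.1188  0.0062  3.486 ]
```

Request:
servo_tool(deltas="0 0 0 1 0 0 0;0 0 0 1 0 0 0;0 0 0 0 0 0 0;0 0 0 0 0 0 0")

```text
time_s: 22.4
position: [0.6145, 0.1628, 0.1203]
tool_rot: [[-0.899, 0.127, 0.419], [0.115, 0.992, -0.055], [-0.422, -0.001, -0.907]]
ft_force: [0.2, -0.2, -0.5]
grip_width: 0.0201
gripper_force: 39.5
```

Request:
servo_tool(deltas="0 0 0 0.8 0 0 0;0 0 0 0 0 0 0;0 0 0 0 0 0 0")

```text
time_s: 22.65
position: [0.6149, 0.1627, 0.1197]
tool_rot: [[-0.899, 0.127, 0.419], [0.115, 0.992, -0.055], [-0.422, -0.001, -0.907]]
ft_force: [-0.2, 0.3, -1.6]
grip_width: 0.0205
gripper_force: 39.5
```

Request:
servo_tool(deltas="0 0 0 0.7 0 0 0;0 0 0 0 0 0 0;0 0 0 0 0 0 0")

```text
time_s: 22.9
position: [0.6152, 0.1626, 0.119]
tool_rot: [[-0.899, 0.127, 0.419], [0.115, 0.992, -0.055], [-0.422, -0.001, -0.906]]
ft_force: [-0.9, 0.1, -0.8]
grip_width: 0.0206
gripper_force: 39.5
```

Request:
servo_tool(deltas="0 0 0 0.8 0 0 0;0 0 0 0 0 0 0;0 0 0 0 0 0 0")

```text
time_s: 23.15
position: [0.6155, 0.1626, 0.1185]
tool_rot: [[-0.899, 0.127, 0.419], [0.115, 0.992, -0.055], [-0.422, -0.001, -0.906]]
ft_force: [-1.6, -0.3, -0.2]
grip_width: 0.0203
gripper_force: 39.6
```

Request:
servo_tool(deltas="0 0 0 0.6 0 0 0;0 0 0 0 0 0 0;0 0 0 0 0 0 0")

```text
time_s: 23.4
position: [0.6155, 0.1626, 0.1184]
tool_rot: [[-0.899, 0.127, 0.419], [0.115, 0.992, -0.055], [-0.423, -0.001, -0.906]]
ft_force: [-5.7, -0.1, 6.0]
grip_width: 0.0201
gripper_force: 40.4
```

Contact is at floor height, so I release and back off.

Request:
servo_tool(deltas="0 0 0 -0.6 0 0 0;0.3 0 0 0 0 0 0;0.45 0 0 0 0 0 0;0.45 0 0 0 0 0 0;0.45 0 0 0 0 0 0;0.45 0 0 0 0 0 0")

```text
time_s: 23.9
position: [0.6155, 0.1626, 0.1182]
tool_rot: [[-0.899, 0.127, 0.419], [0.115, 0.992, -0.055], [-0.422, -0.001, -0.907]]
ft_force: [-0.3, 0.3, 0.2]
grip_width: 0.0381
gripper_force: 0.0
```

Request:
servo_tool(deltas="0.45 0 0 -5 0 0 0;0.45 0 0 -15 0 0 0;0.45 0 0 -25 0 0 0;0.45 0 0 -30 0 0 0;0.45 0 0 -30 0 0 0;0.45 0 0 -30 0 0 0;0.45 0 0 -30 0 0 0;0.45 0 0 0 0 0 0")

```text
time_s: 24.57
position: [0.5462, 0.1724, 0.2745]
tool_rot: [[-0.895, 0.126, 0.428], [0.115, 0.992, -0.053], [-0.431, 0.001, -0.902]]
ft_force: [0.5, 0.7, 0.3]
grip_width: 0.0381
gripper_force: 0.0
```

Run:
```python
from h import *
p=env.get_image('wrist'); p=env.get_image('wrist'); save(p,'w7'); o=env.observe(); print(o['position'],o['time_s'])
D=p['depth'];K=p['camera_matrix'];T=np.linalg.inv(p['world_to_cam'])
v,u=np.nonzero(D>0);d=D[v,u];pts=(T@np.c_[(u-K[0,2])/K[0,0]*d,(v-K[1,2])/K[1,1]*d,d,np.ones(len(d))].T).T[:,:3]
for k in (pk0,pk1):
  L=(pts-k)@M; q=L[np.hypot(L[:,0],L[:,1])<.025]
  for lo,hi in ((.006,.013),(.036,.06)):
    m=q[(q[:,2]>lo)&(q[:,2]<hi)]; print(lo,len(m),m.min(0),m.max(0),np.median(m[:,2])) if len(m) else 0
```

```text
[0.5462 0.1719 0.2692] 24.6667
0.006 1295 [-0.025  -0.0249  0.0061] [0.0249 0.0248 0.0128] 0.008622581921282789
0.036 532 [-0.013  -0.0128  0.036 ] [0.0086 0.0096 0.0495] 0.043010650662199945
0.006 1276 [-0.0248 -0.0249  0.006 ] [0.0246 0.0248 0.0129] 0.00865165247777206
0.036 516 [-0.0145 -0.0125  0.0362] [0.0072 0.0088 0.0492] 0.04309718017336043
```

View pics/w7.png

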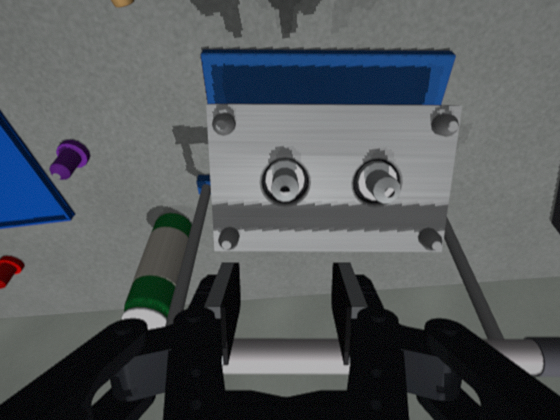

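Both inserts stand square in their pockets, at (285,182) and (378,182), and their heights match. The gripper is clear.

```bash
python3 -c "
from rig import env
print(env.close_job())"
```

```text
the job is handed in; nothing more can be done
None
```

Both aluminium inserts are in the two pockets, foot down and flat on the floor as far as the last wrist picture shows, and the job was handed in at about 25 s; no verdict came back.

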